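# Make up two guitar hardware kits

### The job

Make up two kits of guitar hardware from the loose stock on the bench. In the three-compartment tray put the humbucker pickup in the longest compartment, the potentiometer in the middle compartment and the skirted knob in the short compartment at the other end; in the two-compartment tray put the single-coil pickup in the longer compartment and the barrel knob in the short one. Set each part the way up it stands now, flat on the floor in the middle of its compartment, the pickups lengthwise along the tray, and leave the bridge and the jack plate where they lie.

Things in the scene. Friction and masses are not known exactly. Their poses are not given: they have to be found in the camera images.
- tray3: Long low tray, three compartments in a row, 284 mm long. Plywood, fixed. Origin: centre of underside; x along its length. In mm: width 106 (inner 96), height 16; floor at z 5; all walls 5 thick. Compartments: longest 116 long, centre x = -79; middle 74 long, x = 21; other end 74 long, x = 100; all y = 0. The longest is nearest the robot; yaw within 15 degrees of 0.
- tray2: Shorter low tray, two compartments in a row, 205 mm long. Plywood, fixed. Origin: centre of underside; x along its length. In mm: width 106 (inner 96), height 16; floor at z 5; all walls 5 thick. Compartments: longer 116 long, centre x = -39.5; short one 74 long, x = 60.5; both y = 0. The longer is nearest the robot; yaw within 15 degrees of 0.
- humbucker: Humbucker pickup: a wide metal-covered block, 70 x 38 x 22 mm (x, y, z), two rows of six small round pole pieces on top (they stand 1 mm proud), and a 5 mm ear at each end, 3 high (80 long overall). Lies flat on the bench, poles up. Origin at the centre of its underside, x along its length. Grip across its 38 mm width. About 120 g.
- single_coil: Single-coil pickup: a narrow white bar, 70 x 18 x 20 mm (x, y, z), one row of six round pole pieces on top, and at each end a low black ear 4 high (84 long overall). Lies flat, poles up. Origin at the centre of its underside, x along its length. Grip across its 18 mm width. About 70 g.
- pot: Potentiometer standing shaft up: a round aluminium can 24 mm in diameter and 13 high, above it a brass bushing 9.6 in diameter up to z = 21, and a steel shaft 6 in diameter up to z = 34. Origin at the centre of its underside. Grip the can. About 40 g.
- skirt_knob: Black control knob with a wide skirt, shaped like a top hat, skirt down: skirt 32 mm in diameter and 6 high, above it a cylinder 20 in diameter up to z = 20. Origin at the centre of its underside. Grip the upper cylinder or the skirt. About 20 g.
- barrel_knob: Metal barrel knob, a plain upright cylinder 19 mm in diameter and 22 high. Origin at the centre of its underside. About 30 g.
- bridge: Guitar bridge: steel plate 80 x 42 mm carrying six brass saddles side by side, 12 high. Origin at the centre of its underside, x along its length. Not wanted in either kit.
- jack_plate: Square steel jack plate 40 x 40 x 4 mm with a round socket 16 mm in diameter in its middle, up to z = 12. Origin at the centre of its underside. Not wanted in either kit.
There are look-alikes about, which are no part of the job. What is shaped like the humbucker but purple or red is not meant.

How it is judged:
By the outcome, as a careful person would: the job done as asked, in the order asked, and still so for the second after the job is handed in, with the robot touching nothing.
It also fails if it takes over 115 s, if anything falls off the work surface, if the arm or the gripper's body presses on something with over 40 N, if the wrist force passes 120 N, or if a joint passes its speed limit or range.

### The arm

A 7-joint arm with a two-finger parallel gripper is mounted at the origin on the work surface. World frame = base frame: x ahead of the robot, y to its left, z up, the work surface at z = 0. Lengths are in m, angles in rad, forces in N, time in s.
With the tool pointing down it reaches from about 0.425 to 0.925 m from the base axis. Payload 6.8 kg.
Tool frame: the origin (TCP) lies at the very end of the fingers, on their centre line; the grasp point (between the pads) lies 19 mm behind it (manip.pinch_z is the z of the grasp point in the tool frame, in m); z points along the fingers, y is the line along which they close (so a half turn about z gives the same grasp; the last joint's range is limited). The gripper opens to 88 mm and grips with 3 to 60 N. Pads are 20 mm wide; open, the fingers measure 115 mm over their backs; the gripper's body (75 mm by 178 mm) begins 61 mm behind the grasp point.
Start: joints at [-1.404, 0.477, 0.022, 1.555, -0.011, 1.109, -0.083], TCP at [0.183, 0.65, 0.223] pointing down, gripper open.
Joint ranges: [-2.96, 2.96], [-0.34, 2.1], [-1.41, 1.46], [0.24, 2.44], [-1.37, 4.51], [0.17, 1.92], [-2.96, 2.96]. Speed limits (rad/s): [2.39, 2.39, 3.14, 3.14, 3.14, 3.14, 3.14].

### API

Orientations are given as [roll, pitch, yaw] about the fixed x, y, z axes, in that order (R = Rz(yaw) Ry(pitch) Rx(roll)).
In Python, from rig import manip, cams, workorder gives the robot as it stands.
- The arm moves only by the tool carry_out, never from a script. Its argument "plan" is a list of rows, each a list of 7 numbers: the shift along the world's x, y, z in mm, then the turn, a rotation vector about the world's x, y, z in degrees, then the opening, from 0 (shut) to 1 (fully open). In form: [[x, y, z, rx, ry, rz, claw], ...]. A call has 1 to 12 rows; each row shifts and turns the commanded pose from where the row before left it; what a row does not reach is not made up. A row lasts 1/10 s, in which the tool goes at most 50 mm and 8.59 degrees, less where a joint would pass 70% of its speed; a pose out of reach is approached as far as the arm can. A call is refused whole if a number of a shift passes 50 or a number of a turn 8.59, either way. A call with a gripper value outside its range is refused whole. The fingers move at their own pace and stop on an object; "newtons" is the grip in N (left out, the last holds). Time passes only in rows, so rows that do not move let the fingers close. It gives the time, the measured TCP pose, the force, the opening and the grip force at its end, in the units of the state.
- manip.read_state(): the state, without advancing time (a new reading comes with each control period).
- cams.grab_frame(name): name is "side" or "top" or "wrist"; returns the picture (384x512x3 uint8, red, green, blue); there is no depth.
- cams.get_calibration(name): a dict with "mtx" (3x3 intrinsics, pixels), "k1" (the pictures are not rectified: a ray, as slopes to the right and down, at radius r is drawn at 1 + k1 r^2 times it, then the intrinsics apply), "view" (4x4, takes a point from world to camera coordinates). Camera axes: x right, y down, z forward; pixel columns grow to the right and rows downward; lengths in m; the calibration is good to about 2 mm. A picture is of the moment at which its call begins: read the wrist's pose just before it. get_calibration takes no time and is no camera call; for the wrist camera it gives the pose at the moment of the call.
- workorder.job_done(): hands the job in; it is judged then, once.
The state is a dict: "clock": time; "joint_pos": joint angles; "qd": joint speeds; "joint_efforts": joint torques, N m; "position": TCP position; "orientation": TCP orientation; "contact_force": force on the tool from outside, world axes, zero at the start; "moment": the same for the moment, N m; "gripper_width": opening from 0.0 (shut) to 1.0 (fully open); "gripper_force": force on a finger pad.
Only numpy, scipy, OpenCV 4.12 (cv2) and the standard library are available. Lean on these libraries where they do the work, as an engineer would, in place of code of your own. Each camera call takes 0.05 s, during which the arm holds its last target. There are 200 camera calls.

## Working session

There is one attempt and no reset: what is moved stays moved. The work goes in short steps, Python scripts to look and compute and a tool call to move; the robot and the scene stay as the last step left them, time stands still between calls to the robot, and variables do not carry over. Pictures are saved under pics/ and viewed, at most 16 in all, crops included, and the job is handed in when it is done.

Besides the shell and the picture viewer there is one more tool, called after "Emit:" as a command line: name --pt "numbers of a row" for each row, then --argument value for the rest. carry_out: Moves the arm, as the interface text tells. Its arguments: {"type":"object","properties":{"plan":{"type":"array","items":{"type":"array","items":{"type":"number"}}},"newtons":{"type":"number"}},"required":["plan"]}

```bash
mkdir -p pics; ls; python3 - <<'E'
from rig import manip,cams
import cv2
for n in("top","side"):
    im=cams.grab_frame(n); cv2.imwrite(f"pics/{n}0.png",im[:,:,::-1]); 
    c=cams.get_calibration(n); print(n,c)
s=manip.read_state(); print(s['position'],s['orientation'],s['clock'],manip.pinch_z)
E
```

```text
pics
top {'mtx': array([[354.89057849,   0.        , 251.6856978 ],
       [  0.        , 354.89057849, 195.93614565],
       [  0.        ,   0.        ,   1.        ]]), 'k1': 0.02864132898028433, 'view': array([[ 0.01270905, -0.99991849, -0.00122593, -0.00252296],
       [-0.97517348, -0.01212345, -0.22111015,  0.60712541],
       [ 0.22107727,  0.0040056 , -0.97524807,  0.66995799],
       [ 0.        ,  0.        ,  0.        ,  1.        ]])}
side {'mtx': array([[357.85918064,   0.        , 261.92397695],
       [  0.        , 357.85918064, 196.63548692],
       [  0.        ,   0.        ,   1.        ]]), 'k1': -0.114239815911645, 'view': array([[ 0.90127612, -0.43317029, -0.00805362, -0.55930097],
       [-0.28672154, -0.58242539, -0.76063882,  0.20647536],
       [ 0.3247955 ,  0.68785475, -0.64912535,  0.67007   ],
       [ 0.        ,  0.        ,  0.        ,  1.        ]])}
[0.18304111 0.64916188 0.22177814] [-3.13996787e+00  1.51304553e-04  2.86683856e+00] 0.1 -0.0187
```

View pics/top0.png

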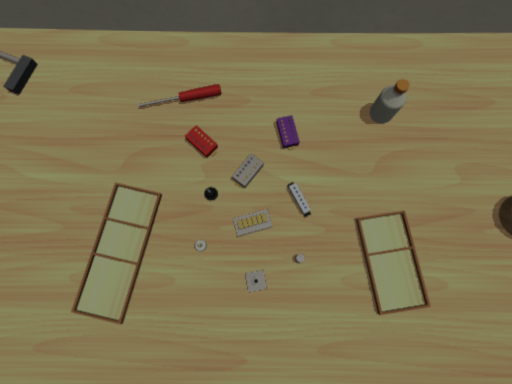

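View pics/side0.png

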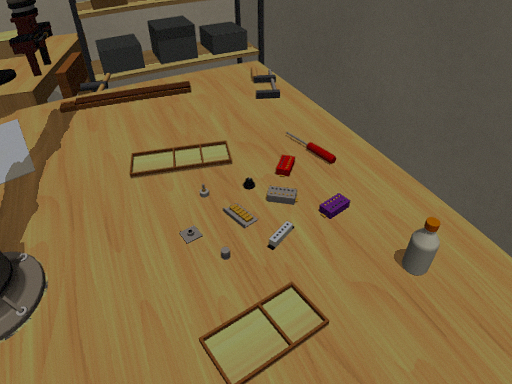

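```bash
cat > h.py <<'E'
import numpy as np,cv2
from rig import manip,cams
def rays(c,uv):
    m=c['mtx']; k=c['k1']; d=(np.atleast_2d(uv)-m[:2,2])/[m[0,0],m[1,1]]
    p=d.copy()
    for _ in range(20): p=d/(1+k*(p**2).sum(1,keepdims=True))
    V=np.array(c['view']); R=V[:3,:3]
    return -R.T@V[:3,3], np.c_[p,np.ones(len(p))]@R
def cast(c,uv,z):
    o,d=rays(c,uv); return (o+d*((z-o[2])/d[:,2])[:,None])[:,:2]
def proj(c,P):
    V=np.array(c['view']); q=np.atleast_2d(P)@V[:3,:3].T+V[:3,3]; q=q[:,:2]/q[:,2:]
    q=q*(1+c['k1']*(q**2).sum(1,keepdims=True)); return q@c['mtx'][:2,:2].T+c['mtx'][:2,2]
def rect(c,cnt,z):
    "min-area rectangle of a contour cast on plane z, mm and degrees (long axis)"
    (x,y),(w,h),a=cv2.minAreaRect((cast(c,cnt.reshape(-1,2).astype(float),z)*1000).astype(np.float32))
    if w<h: w,h,a=h,w,a+90
    return np.round([x,y,w,h,(a+90)%180-90],1)
def blobs(mask,amin):
    cs,_=cv2.findContours(mask.astype(np.uint8),cv2.RETR_EXTERNAL,cv2.CHAIN_APPROX_NONE)
    return [k for k in cs if cv2.contourArea(k)>amin]
E
python3 - <<'E'
from h import *
im=cv2.imread("pics/top0.png"); c=cams.get_calibration("top")
hsv=cv2.cvtColor(im,cv2.COLOR_BGR2HSV); H,S,V=cv2.split(hsv)
print([hsv[p[1],p[0]].tolist() for p in((248,171),(299,199),(200,245),(211,194),(160,200),(98,250),(118,265),(240,220))])
m=((S<70)|(V<60))&(np.indices(S.shape)[0]>60)
m=cv2.morphologyEx(m.astype(np.uint8),cv2.MORPH_CLOSE,np.ones((3,3)))
for k in blobs(m,15):
    u=k.reshape(-1,2).mean(0); print("obj",u.round(),rect(c,k,.01))
b=((V<125)&(S>80)&((H<14)))
b=cv2.morphologyEx(b.astype(np.uint8),cv2.MORPH_CLOSE,np.ones((3,3)))
for k in blobs(b,800): print("tray",k.reshape(-1,2).mean(0).round(),rect(c,k,.014))
o=np.hstack([im*(m[...,None]>0),im*(b[...,None]>0)])[100:330]
cv2.imwrite("pics/m.png",np.vstack([o[:,:512],o[:,512:]]))
E
```

```text
[[21, 21, 120], [99, 14, 132], [23, 70, 91], [0, 13, 19], [19, 110, 79], [34, 66, 140], [34, 74, 142], [24, 112, 127]]
obj [256. 281.] [436.1  -5.4  40.6  40.1  10.7]
obj [ 92. 285.] [425.8 338.7 113.4  41.6 -13.4]
obj [385. 280.] [ 439.1 -282.   113.9   49.3    7.9]
obj [300. 258.] [ 484.3 -100.6   18.5   17.9  -45.4]
obj [419. 276.] [ 450.5 -350.8  114.5    3.6   10. ]
obj [200. 245.] [509.4 115.4  24.1  21.6 -89.3]
obj [112. 239.] [521.2 307.9  71.1  58.7 -13.3]
obj [367. 266.] [ 472.6 -243.7  200.     3.6    9.9]
obj [376. 234.] [ 537.9 -266.7   72.4   51.5    9. ]
obj [406. 229.] [ 550.7 -333.1   71.     3.9   10.1]
obj [252. 222.] [560.9   3.7  79.6  42.2 -73.6]
obj [507. 215.] [ 585.8 -549.3   82.9   25.2   -8.4]
obj [211. 193.] [625.9  97.   27.9  27.    2. ]
obj [124. 204.] [599.2 289.2  71.3  59.8 -13.2]
obj [299. 198.] [ 616.2 -102.    79.7   21.9   28. ]
obj [247. 170.] [681.1  15.9  73.   40.6 -37.6]
obj [284. 138.] [762.3 -64.6  71.5  32.4  43.2]
obj [158. 101.] [849.4 232.5  98.4   6.7 -76.6]
obj [387. 104.] [ 846.8 -311.4  103.5   59.2  -39.2]
obj [20. 74.] [913.1 571.1  91.4  58.  -21.2]
```

View pics/m.png

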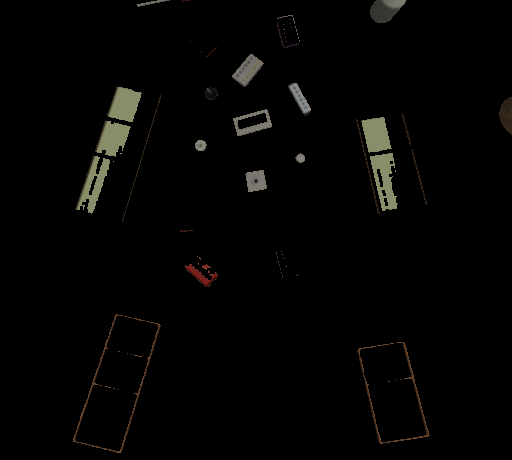

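Emit:
carry_out --pt "20 -26 0 0 0 -2 1" --pt "20 -26 0 0 0 -2 1" --pt "20 -26 0 0 0 -2 1" --pt "20 -26 0 0 0 -2 1" --pt "20 -26 0 0 0 -2 1" --pt "20 -26 0 0 0 -2 1" --pt "20 -26 0 0 0 -2 1" --pt "20 -26 0 0 0 -2 1" --pt "20 -26 0 0 0 -2 1" --pt "20 -26 0 0 0 -2 1" --pt "20 -26 0 0 0 -2 1" --pt "20 -26 0 0 0 0 1"

```text
clock: 1.3
position: [0.4236, 0.3364, 0.2224]
orientation: [-3.141, -0.0, 2.482]
contact_force: [1.0, 1.1, 0.2]
gripper_width: 0.999
gripper_force: 0.0
```

Emit:
carry_out --pt "22 -27 0 0 0 0 1" --pt "22 -27 0 0 0 0 1" --pt "22 -27 0 0 0 0 1" --pt "22 -27 0 0 0 0 1" --pt "22 -27 0 0 0 0 1" --pt "22 -27 0 0 0 0 1" --pt "22 -27 0 0 0 0 1" --pt "22 -27 0 0 0 0 1" --pt "22 -27 0 0 0 0 1" --pt "22 -27 0 0 0 0 1" --pt "22 -27 0 0 0 0 1" --pt "0 0 0 0 0 0 1"

```text
clock: 2.5
position: [0.6669, 0.0347, 0.2222]
orientation: [-3.139, 0.003, 2.476]
contact_force: [-0.9, 0.1, -0.5]
gripper_width: 0.999
gripper_force: 0.0
```

```bash
python3 - <<'E'
from h import *
im=cv2.imread("pics/top0.png"); c=cams.get_calibration("top")
H,S,V=cv2.split(cv2.cvtColor(im,cv2.COLOR_BGR2HSV))
b=((V<125)&(S>80)&(H<14))
for n,(x0,x1,y0,y1) in dict(t3=(65,165,180,325),t2=(350,435,205,320)).items():
    q=np.argwhere(b[y0:y1,x0:x1])[:,::-1]+[x0,y0]
    for z in(.008,.016): print(n,z,rect(c,q,z))
s=manip.read_state(); print(s['clock'],s['position'],np.degrees(s['orientation']))
c=cams.get_calibration("wrist"); w=cams.grab_frame("wrist"); np.save("w1.npy",w)
print(c); cv2.imwrite("pics/w1.png",w[:,:,::-1])
E
```

```text
t3 0.008 [497.  293.7 282.8 107.2 -12.8]
t3 0.016 [496.4 290.7 279.9 106.1 -12.8]
t2 0.008 [ 481.6 -297.4  204.1  107.8    9.8]
t2 0.016 [ 481.3 -294.3  202.   106.7    9.8]
2.5 [0.6668623  0.03465737 0.22223414] [-1.79866539e+02  1.55752511e-01  1.41862420e+02]
{'mtx': array([[273.0810712 ,   0.        , 249.35629786],
       [  0.        , 273.0810712 , 196.23219534],
       [  0.        ,   0.        ,   1.        ]]), 'k1': -0.022181695926441394, 'view': array([[ 0.61759387,  0.78649169, -0.0029384 , -0.43759   ],
       [ 0.74871161, -0.58677469,  0.30842567, -0.51706154],
       [ 0.24085005, -0.19268182, -0.95124391,  0.23827671],
       [ 0.        ,  0.        ,  0.        ,  1.        ]])}
```

View pics/w1.png

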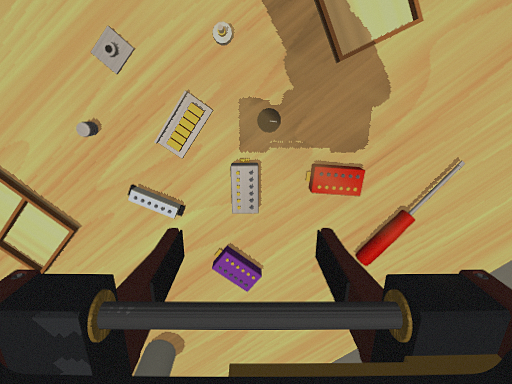

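```bash
cat > m.py <<'E'
from h import *
def obj(im,c,uv,z,T=(90,70),r=40):
    "blob nearest uv: grey or black, cast at z"
    H,S,V=cv2.split(cv2.cvtColor(im,cv2.COLOR_RGB2HSV))
    m=((S<T[0])|(V<T[1])).astype(np.uint8)
    m=cv2.morphologyEx(cv2.morphologyEx(m,cv2.MORPH_CLOSE,np.ones((5,5))),cv2.MORPH_OPEN,np.ones((3,3)))
    k=min(blobs(m,30),key=lambda k:-cv2.pointPolygonTest(k,tuple(map(float,uv)),True))
    return rect(c,k,z),m
E
python3 - <<'E'
from m import *
w=np.load("w1.npy"); c=cams.get_calibration("wrist")
for n,uv,z in(("hum",(245,187),.011),("pot",(222,36),.008),("single",(156,201),.010),("barrel",(88,129),.011),("jack",(112,50),.004),("skirt",(269,120),.008)):
    r,m=obj(w,c,uv,z,T=(70,60)); print(n,r, r[4])
    if n=="skirt": r,m=obj(w,c,uv,z,T=(0,45)); print(n,r)
print("sz",[c['mtx'][0,0]/(np.array(c['view'])@np.r_[p,1])[2]/1000 for p in((.68,.016,.01),(.48,-.1,.01))])
E
```

```text
hum [679.5  16.4  72.9  38.5 -37.4] -37.4
pot [508.  116.6  24.2  22.1 -39.1] -39.1
single [617.2 -99.7  81.6  25.4  28. ] 28.0
barrel [483.6 -99.8  29.2  18.4  51.6] 51.6
jack [435.1  -4.4  40.4  39.9  10.7] 10.7
skirt [680.1  15.8  73.5  38.8 -37.4] -37.4
skirt [ 870.2 -110.1  990.1  329.9   52.1]
sz [np.float64(0.6998437403980393), np.float64(0.7497090066905412)]
```

Emit:
carry_out --pt "6 -9 -18 0 0 0.7 1" --pt "7 -9.5 -18 0 0 0 1" --pt "0 0 -22 0 0 0 1" --pt "0 0 -22 0 0 0 1" --pt "0 0 -22 0 0 0 1" --pt "0 0 -22 0 0 0 1" --pt "0 0 -22 0 0 0 1" --pt "0 0 -22 0 0 0 1" --pt "0 0 -20 0 0 0 1" --pt "0 0 -15 0 0 0 1" --pt "0 0 -15 0 0 0 1" --pt "0 0 0 0 0 0 1" --newtons 25

```text
clock: 3.75
position: [0.6764, 0.0225, 0.0022]
orientation: [-3.139, -0.003, 2.495]
contact_force: [-0.3, 0.4, 0.4]
gripper_width: 1.001
gripper_force: 0.0
```

Emit:
carry_out --pt "0 0 0 0 0 0 0.3" --pt "0 0 0 0 0 0 0.3" --pt "0 0 0 0 0 0 0.3" --pt "0 0 0 0 0 0 0.3" --pt "0 0 0 0 0 0 0.3" --pt "0 0 0 0 0 0 0.3" --pt "0 0 0 0 0 0 0.3" --pt "0 0 0 0 0 0 0.3"

```text
clock: 4.55
position: [0.6781, 0.0219, 0.0048]
orientation: [-3.141, 0.0, 2.495]
contact_force: [-0.5, -1.0, 1.8]
gripper_width: 0.431
gripper_force: 25.0
```

Emit:
carry_out --pt "0 0 30 0 0 0 0.3" --pt "0 0 45 0 0 0 0.3" --pt "-20 22 45 0 0 2.4 0.3" --pt "-26 29 0 0 0 2.4 0.3" --pt "-26 29 0 0 0 2.4 0.3" --pt "-26 29 0 0 0 2.4 0.3" --pt "-26 29 0 0 0 2.4 0.3" --pt "-26 29 0 0 0 2.4 0.3" --pt "-26 29 0 0 0 2.4 0.3" --pt "-26 29 0 0 0 2.4 0.3" --pt "-26 29 0 0 0 2.4 0.3" --pt "-20 25 0 0 0 2.4 0.3"

```text
clock: 5.75
position: [0.4296, 0.3012, 0.1213]
orientation: [3.141, -0.001, 2.917]
contact_force: [0.5, 0.2, -1.5]
gripper_width: 0.427
gripper_force: 25.0
```

```bash
cat > snap.py <<'E'
import sys
from h import *
s=manip.read_state(); c=cams.get_calibration("wrist"); w=cams.grab_frame("wrist")
np.savez(sys.argv[1]+".npz",w=w,**c); cv2.imwrite(f"pics/{sys.argv[1]}.png",w[:,:,::-1])
print(s['clock'],(s['position']*1000).round(1),np.degrees(s['orientation']).round(1))
E
python3 snap.py w2
```

```text
5.75 [429.6 301.2 121.3] [180.   -0.  167.1]
```

View pics/w2.png

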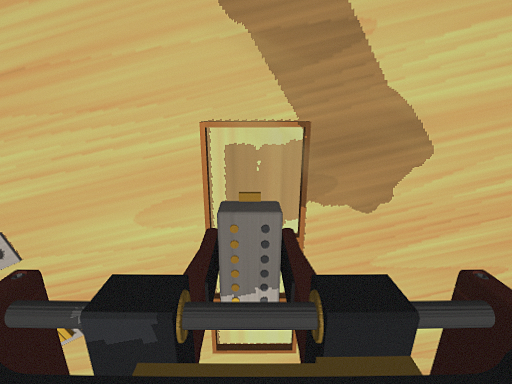

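```bash
python3 - <<'E'
from h import *
c=dict(np.load("w2.npz"))
print("top edge",(cast(c,[(218,212),(281,212)],.139)*1000).round(1))
print("ear end",(cast(c,[(250,192)],.119)*1000).round(1))
print("near corners",(cast(c,[(200,121.5),(311,121.5)],.016)*1000).round(1))
print("poles",(cast(c,[(234.5,229.5),(265,229.5),(236,287),(265,287)],.140)*1000).round(1))
t=np.radians(-12.8);R=np.array([[np.cos(t),-np.sin(t)],[np.sin(t),np.cos(t)]])
print("pred",[(np.array([497,293.7])+R@p).round(1) for p in((-142,-53),(-142,53),(-79,0),(21,0),(100,0))])
E
```

```text
top edge [[397.6 289.3]
 [405.5 324.3]]
ear end [[395.9 308.4]]
near corners [[347.6 270.9]
 [371.  373.8]]
poles [[409.8 296. ]
 [413.7 313.2]
 [448.  287.6]
 [452.  305.2]]
pred [array([346.8, 273.5]), array([370.3, 376.8]), array([420. , 311.2]), array([517.5, 289. ]), array([594.5, 271.5])]
```

Emit:
carry_out --pt "-8 5 -20 0 0 0 0.3" --pt "-7 5 -25 0 0 0 0.3" --pt "0 0 -25 0 0 0 0.3" --pt "0 0 -20 0 0 0 0.3" --pt "0 0 -12 0 0 0 0.3" --pt "0 0 -6 0 0 0 0.3" --pt "0 0 0 0 0 0 0.3" --pt "0 0 0 0 0 0 0.3"

```text
clock: 6.6
position: [0.4172, 0.3099, 0.014]
orientation: [3.141, 0.001, 2.914]
contact_force: [-0.4, -0.0, -1.0]
gripper_width: 0.432
gripper_force: 25.0
```

Emit:
carry_out --pt "-1.5 0.5 -2 0 0 0 0.3" --pt "0 0 -1.5 0 0 0 0.3" --pt "0 0 0 0 0 0 0.3"

```text
clock: 6.9
position: [0.4151, 0.3102, 0.0101]
orientation: [3.141, 0.0, 2.914]
contact_force: [-0.7, 0.1, -1.3]
gripper_width: 0.43
gripper_force: 25.0
```

Emit:
carry_out --pt "0 0 -1 0 0 0 0.3" --pt "0 0 0 0 0 0 0.62" --pt "0 0 0 0 0 0 0.62" --pt "0 0 0 0 0 0 0.62" --pt "0 0 25 0 0 0 0.62" --pt "0 0 40 0 0 0 0.62" --pt "10 -20 45 0 0 0 0.62" --pt "21 -43 0 0 0 0 0.62" --pt "21 -43 0 0 0 0 0.62" --pt "21 -43 0 0 0 0 0.62" --pt "21 -43 0 0 0 0 0.7" --pt "0 0 0 0 0 0 0.7"

```text
clock: 8.1
position: [0.5116, 0.1107, 0.1191]
orientation: [-3.139, 0.003, 2.903]
contact_force: [-0.1, 0.3, 0.1]
gripper_width: 0.696
gripper_force: 0.0
```

```bash
python3 snap.py w3; python3 - <<'E'
from h import *
im=cams.grab_frame("top"); cv2.imwrite("pics/t3.png",cv2.resize(im[150:340,60:320,::-1],None,fx=3,fy=3,interpolation=cv2.INTER_CUBIC))
E
```

```text
8.1 [511.6 110.7 119.1] [-179.9    0.2  166.3]
```

View pics/w3.png

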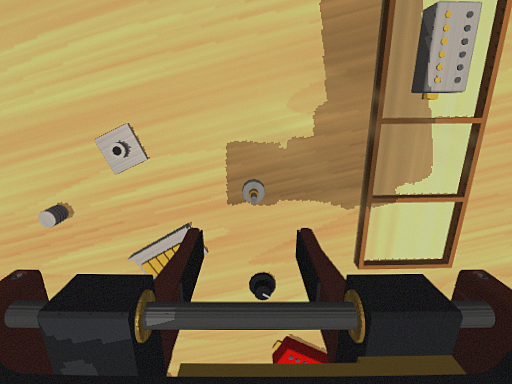

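View pics/t3.png

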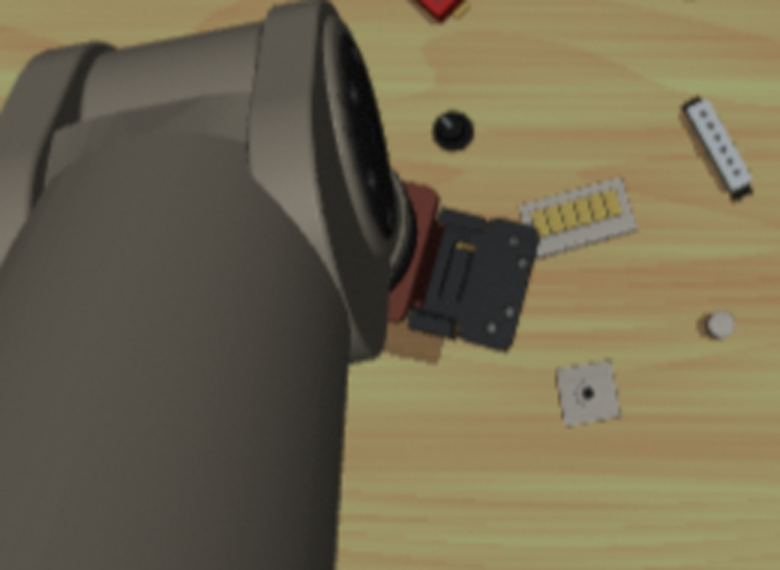

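```bash
python3 - <<'E'
from m import *
d=dict(np.load("w3.npz")); w=d.pop('w')
r,m=obj(w,d,(248,190),.008,T=(75,0)); print("pot",r)
print("pot hand",cast(d,[(253.5,189)],.010)*1000)
r,m=obj(w,d,(258,286),.008,T=(0,50)); print("skirt",r)
q=[(391,0),(356,265),(451,268),(378,121),(485,118.5),(366,198.5),(468,198)]
print((cast(d,q,.016)*1000).round(1))
# humbucker top face corners
print("hum",(cast(d,[(426,87),(466,94.5),(481,4),(442,2)],.027)*1000).round(1))
cv2.imwrite("pics/crop3.png",cv2.resize(w[0:280,340:512,::-1],None,fx=2.1,fy=2.1))
E
```

```text
pot [509.8 113.8  25.1  23.1 -13.6]
pot hand [[507.59682138 114.82485839]]
skirt [668.9  78.9 720.9 240.5  76.5]
[[371.8 266. ]
 [618.9 206.1]
 [649.1 311. ]
 [468.4 244.9]
 [489.6 345.3]
 [543.  225.3]
 [567.6 329.3]]
hum [[447.5 284.4]
 [461.9 319.3]
 [393.2 332.7]
 [384.8 301. ]]
```

View pics/crop3.png

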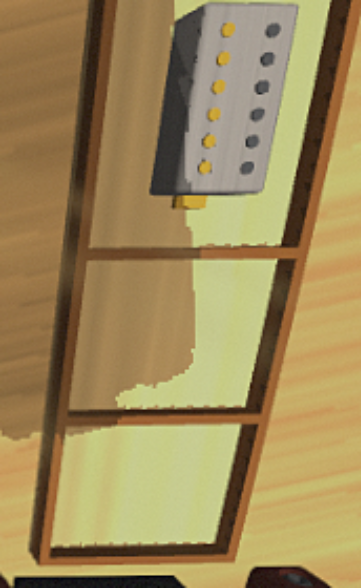

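```bash
python3 - <<'E'
from h import *
d=dict(np.load("w3.npz")); d.pop('w')
h=cast(d,[(430,91),(465,92.5),(481.4,3),(438.5,2)],.027)*1000
print("hum",h.round(1),h.mean(0))
q=[(378,121),(484,120),(365.5,199),(465.5,199),(355.5,266.5),(450.5,266.5)]  # divider mid / outer far corners
print((cast(d,q,.016)*1000).round(1))
E
```

```text
hum [[451.7 287.7]
 [460.  318.4]
 [392.5 333. ]
 [384.2 298.2]] [422.10983445 309.34386333]
[[468.4 244.9]
 [490.8 344.4]
 [543.4 224.7]
 [568.1 326.7]
 [620.7 205.3]
 [646.9 310.5]]
```

Emit:
carry_out --pt "-2.5 4 -20 0 0 0 0.7" --pt "0 0 -30 0 0 0 0.7" --pt "0 0 -30 0 0 0 0.7" --pt "0 0 -20 0 0 0 0.7" --pt "0 0 -10 0 0 0 0.7" --pt "0 0 -5 0 0 0 0.7" --pt "0 0 0 0 0 0 0.7" --pt "0 0 0 0 0 0 0.15" --pt "0 0 0 0 0 0 0.15" --pt "0 0 0 0 0 0 0.15" --pt "0 0 0 0 0 0 0.15" --pt "0 0 0 0 0 0 0.15" --newtons 15

```text
clock: 9.4
position: [0.5067, 0.122, 0.0039]
orientation: [3.141, 0.0, 2.914]
contact_force: [-0.7, 0.8, 0.6]
gripper_width: 0.289
gripper_force: 0.2
```

Emit:
carry_out --pt "0 0 0 0 0 0 0.15" --pt "0 0 0 0 0 0 0.15" --pt "0 0 25 0 0 0 0.15" --pt "0 0 35 0 0 0 0.15" --pt "1 20 20 0 0 0 0.15" --pt "2 36 0 0 0 0 0.15" --pt "2 36 0 0 0 0 0.15" --pt "2 36 0 0 0 0 0.15" --pt "1 24 0 0 0 0 0.15" --pt "1 12 0 0 0 0 0.15" --pt "0 0 0 0 0 0 0.15" --pt "0 0 0 0 0 0 0.15"

```text
clock: 10.6
position: [0.5156, 0.2844, 0.0834]
orientation: [-3.14, -0.0, 2.913]
contact_force: [-0.3, -1.1, -0.5]
gripper_width: 0.265
gripper_force: 15.0
```

```bash
python3 snap.py w4
```

```text
10.6 [515.6 284.4  83.4] [-179.9   -0.   166.9]
```

View pics/w4.png

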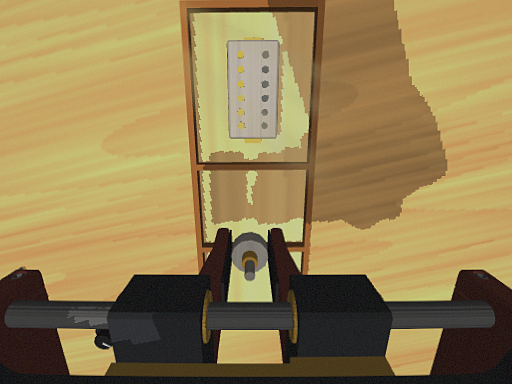

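```bash
python3 - <<'E'
from h import *
d=dict(np.load("w4.npz")); d.pop('w')
q=cast(d,[(194,166),(313,166),(200,246),(306,246)],.016)*1000
print(q.round(1)); a,b=q[:2].mean(0),q[2:].mean(0); print(a,b,(a+b)/2)
# pot can lower front edge at row ~232 (z=.08 bottom edge?), can top centre
print("pot",cast(d,[(249.5,251)],.083+.009)*1000)
E
```

```text
[[467.7 245.9]
 [490.8 345.1]
 [542.3 229.4]
 [564.9 326.7]]
[479.22672481 295.50652705] [553.62165841 278.05095637] [516.42419161 286.77874171]
pot [[516.76197797 283.39069002]]
```

Emit:
carry_out --pt "0 2.5 -20 0 0 0 0.15" --pt "0 0 -25 0 0 0 0.15" --pt "0 0 -15 0 0 0 0.15" --pt "0 0 -8 0 0 0 0.15" --pt "0 0 -4 0 0 0 0.15" --pt "0 0 -1.5 0 0 0 0.15" --pt "0 0 0 0 0 0 0.15" --pt "0 0 0 0 0 0 0.15"

```text
clock: 11.45
position: [0.5161, 0.289, 0.0109]
orientation: [3.141, 0.001, 2.914]
contact_force: [0.2, -0.4, -0.8]
gripper_width: 0.268
gripper_force: 15.0
```

Emit:
carry_out --pt "0 0 -1.2 0 0 0 0.15" --pt "0 0 0 0 0 0 0.5" --pt "0 0 0 0 0 0 0.5" --pt "0 0 0 0 0 0 0.5" --pt "0 0 30 0 0 0 0.5" --pt "0 0 45 0 0 0 0.5" --pt "12 -20 35 0 0 0 0.5" --pt "22 -38 0 0 0 0 0.7" --pt "22 -38 0 0 0 0 0.7" --pt "22 -38 0 0 0 0 0.7" --pt "16 -28 0 0 0 0 0.7" --pt "8 -12 0 0 0 0 0.7"

```text
clock: 12.65
position: [0.6189, 0.1104, 0.1192]
orientation: [-3.14, 0.001, 2.909]
contact_force: [0.1, 0.1, -0.2]
gripper_width: 0.697
gripper_force: 0.0
```

Emit:
carry_out --pt "8 -18 0 0 0 0 0.7" --pt "0 0 0 0 0 0 0.7" --pt "0 0 0 0 0 0 0.7"

```text
clock: 12.95
position: [0.625, 0.0981, 0.1188]
orientation: [3.141, -0.001, 2.915]
contact_force: [0.2, -0.3, 0.1]
gripper_width: 0.698
gripper_force: 0.0
```

```bash
python3 snap.py w5; python3 - <<'E'
from m import *
d=dict(np.load("w5.npz")); w=d.pop('w')
V=w.max(2); m=(V<50)
p=proj(d,[.626,.097,.008])[0]; print("expect",p)
for k in blobs(m,60):
    if abs(k.reshape(-1,2).mean(0)-p).max()<60: print(k.reshape(-1,2).mean(0),cv2.boundingRect(k),rect(d,k,.008))
E
```

```text
12.95 [625.   98.1 118.8] [ 1.80e+02 -1.00e-01  1.67e+02]
expect [249.3561429  194.52724014]
[249.20253165 194.26582278] (235, 181, 29, 28) [626.1  96.6  29.7  29.5 -13. ]
```

View pics/w5.png

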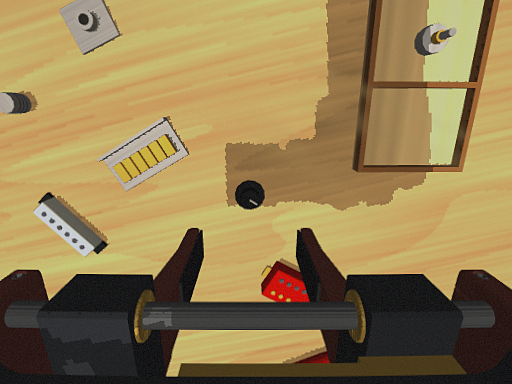

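Emit:
carry_out --pt "1 -1.5 -25 0 0 0 0.7" --pt "0 0 -30 0 0 0 0.7" --pt "0 0 -30 0 0 0 0.7" --pt "0 0 -16 0 0 0 0.7" --pt "0 0 -7 0 0 0 0.7" --pt "0 0 -3 0 0 0 0.7" --pt "0 0 0 0 0 0 0.6" --pt "0 0 0 0 0 0 0.1" --pt "0 0 0 0 0 0 0.1" --pt "0 0 0 0 0 0 0.1" --pt "0 0 0 0 0 0 0.1" --pt "0 0 0 0 0 0 0.1" --newtons 12

```text
clock: 14.2
position: [0.6267, 0.0952, 0.0082]
orientation: [3.141, 0.0, 2.914]
contact_force: [-0.1, 0.3, 1.8]
gripper_width: 0.222
gripper_force: 12.0
```

Emit:
carry_out --pt "0 0 0 0 0 0 0.1" --pt "0 0 0 0 0 0 0.1" --pt "0 0 0 0 0 0 0.1"

```text
clock: 14.5
position: [0.6268, 0.0952, 0.0082]
orientation: [3.141, 0.0, 2.914]
contact_force: [-0.4, 0.0, 2.7]
gripper_width: 0.221
gripper_force: 12.0
```

Emit:
carry_out --pt "0 0 25 0 0 0 0.1" --pt "0 0 35 0 0 0 0.1" --pt "-3 15.5 20 0 0 0 0.1" --pt "-7 36 0 0 0 0 0.1" --pt "-7 36 0 0 0 0 0.1" --pt "-7 36 0 0 0 0 0.1" --pt "-5 30 0 0 0 0 0.1" --pt "-4 20 0 0 0 0 0.1" --pt "0 0 0 0 0 0 0.1" --pt "0 0 0 0 0 0 0.1" --pt "0 0 0 0 0 0 0.1"

```text
clock: 15.6
position: [0.5942, 0.2662, 0.0878]
orientation: [-3.14, 0.0, 2.911]
contact_force: [0.4, -0.5, -0.4]
gripper_width: 0.221
gripper_force: 12.0
```

```bash
python3 snap.py w6; python3 - <<'E'
from m import *
d=dict(np.load("w6.npz")); w=d.pop('w')
# brown rim: find transitions to check compartment; print expected pixel positions of rim landmarks
t=np.radians(-12.8);R=np.array([[np.cos(t),-np.sin(t)],[np.sin(t),np.cos(t)]])
for p in((60.5,-53),(60.5,53),(142,-53),(142,53)):
    print(p,proj(d,[*(np.array([496.6,291.2])+R@p)/1000,.016]).round(1))
im=w[:,:,::-1].copy(); cv2.imwrite("pics/crop6.png",cv2.resize(im[100:330,150:360],None,fx=2.6,fy=2.6))
E
```

```text
15.6 [594.2 266.2  87.8] [-179.9    0.   166.8]
(60.5, -53) [[192.5 162.7]]
(60.5, 53) [[314.5 161.9]]
(142, -53) [[198.5 246.6]]
(142, 53) [[308.9 246. ]]
```

View pics/crop6.png

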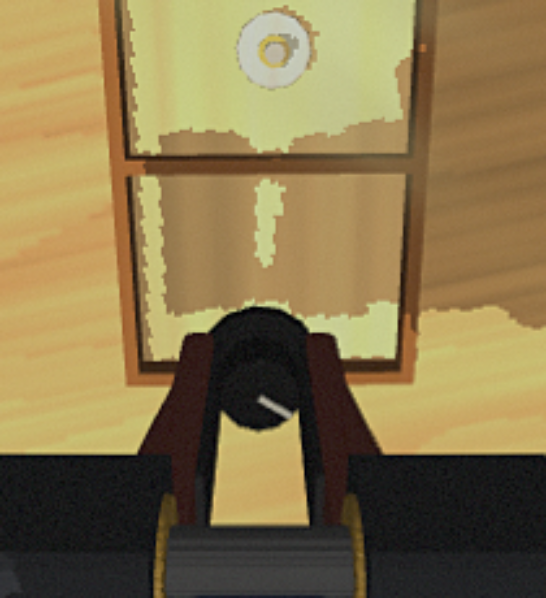

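Emit:
carry_out --pt "0 1.5 -20 0 0 0 0.1" --pt "0 0 -25 0 0 0 0.1" --pt "0 0 -15 0 0 0 0.1" --pt "0 0 -8 0 0 0 0.1" --pt "0 0 -4 0 0 0 0.1" --pt "0 0 -2 0 0 0 0.1" --pt "0 0 0 0 0 0 0.1" --pt "0 0 0 0 0 0 0.1"

```text
clock: 16.45
position: [0.5941, 0.2704, 0.0147]
orientation: [3.141, 0.001, 2.914]
contact_force: [0.4, 0.0, 0.8]
gripper_width: 0.219
gripper_force: 12.0
```

Emit:
carry_out --pt "0 0 -1.2 0 0 0 0.1" --pt "0 0 0 0 0 0 0.5" --pt "0 0 0 0 0 0 0.5" --pt "0 0 0 0 0 0 0.5" --pt "0 0 25 0 0 0 0.5" --pt "0 0 40 0 0 0 0.5" --pt "2 -20 40 0 0 4 0.5" --pt "2 -38 0 0 0 4 0.7" --pt "2 -38 0 0 0 4 0.7" --pt "2 -38 0 0 0 4 0.7" --pt "2 -38 0 0 0 4 0.7" --pt "2 -38 0 0 0 4 0.7"

```text
clock: 17.65
position: [0.6055, 0.0587, 0.118]
orientation: [-3.142, 0.0, -2.947]
contact_force: [0.5, 0.6, -0.0]
gripper_width: 0.703
gripper_force: 0.0
```

Emit:
carry_out --pt "2 -38 0 0 0 4 0.7" --pt "2 -38 0 0 0 4 0.7" --pt "3 -38 0 0 0 5 0.7" --pt "3 -32 0 0 0 4 0.7" --pt "3 -15 0 0 0 0 0.7" --pt "0 0 0 0 0 0 0.7" --pt "0 0 0 0 0 0 0.7" --pt "0 0 0 0 0 0 0.7"

```text
clock: 18.45
position: [0.6187, -0.0978, 0.1176]
orientation: [3.14, 0.0, -2.651]
contact_force: [1.2, 0.3, -0.2]
gripper_width: 0.697
gripper_force: 0.0
```

```bash
python3 snap.py w7; python3 - <<'E'
from m import *
print(manip.read_state()['joint_pos'].round(2))
d=dict(np.load("w7.npz")); w=d.pop('w')
H,S,V=cv2.split(cv2.cvtColor(w,cv2.COLOR_RGB2HSV))
p=proj(d,[.617,-.101,.01])[0]; print("expect",p)
for k in blobs(cv2.morphologyEx(((S<75)|(V<45)).astype(np.uint8),cv2.MORPH_OPEN,np.ones((3,3))),60):
    if abs(k.reshape(-1,2).mean(0)-p).max()<60: print(k.reshape(-1,2).mean(0),cv2.boundingRect(k),rect(d,k,.01))
E
```

```text
18.45 [618.7 -97.8 117.6] [ 179.9    0.  -151.9]
[-0.03  0.51  0.12  1.77 -0.08  0.86  2.18]
expect [247.94437266 191.99589959]
[246.49171271 187.39226519] (238, 150, 18, 76) [ 615.  -103.9   80.5   17.8   28.5]
```

View pics/w7.png

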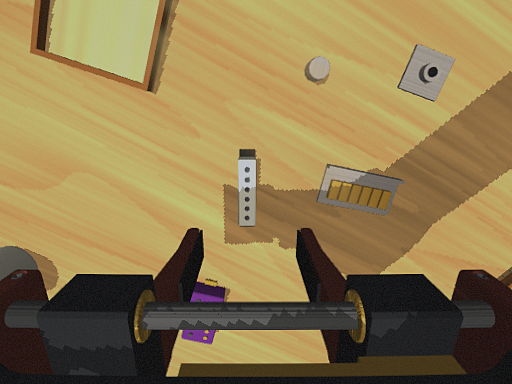

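```bash
python3 - <<'E'
from h import *
d=dict(np.load("w7.npz")); d.pop('w'); a=np.radians(28.2); u=np.array([np.cos(a),np.sin(a)])
e=cast(d,[(247,149.5)],.004)[0]*1000; f=cast(d,[(247,226.5)],.02)[0]*1000
print(e,f,e+42*u,f-35*u,np.degrees(np.arctan2(*(f-e)[::-1])))
E
```

```text
[ 579.5312399  -122.03532582] [647.8272117 -85.6688383] [ 616.54598489 -102.1881937 ] [ 616.98159088 -102.20811507] 28.034570829334577
```

Emit:
carry_out --pt "-2 -3 -25 0 0 0 0.7" --pt "0 0 -30 0 0 0 0.7" --pt "0 0 -30 0 0 0 0.7" --pt "0 0 -16 0 0 0 0.7" --pt "0 0 -8 0 0 0 0.7" --pt "0 0 -4 0 0 0 0.7" --pt "0 0 0 0 0 0 0.6" --pt "0 0 0 0 0 0 0.1" --pt "0 0 0 0 0 0 0.1" --pt "0 0 0 0 0 0 0.1" --pt "0 0 0 0 0 0 0.1" --pt "0 0 0 0 0 0 0.1" --newtons 20

```text
clock: 19.7
position: [0.6166, -0.1037, 0.005]
orientation: [3.142, 0.0, -2.654]
contact_force: [-0.7, -0.2, 1.2]
gripper_width: 0.199
gripper_force: 20.0
```

Emit:
carry_out --pt "0 0 0 0 0 0 0.1" --pt "0 0 0 0 0 0 0.1" --pt "0 0 0 0 0 0 0.1"

```text
clock: 20.0
position: [0.6166, -0.1037, 0.005]
orientation: [3.142, 0.0, -2.654]
contact_force: [-0.8, 1.0, 4.6]
gripper_width: 0.205
gripper_force: 20.0
```

Emit:
carry_out --pt "0 0 25 0 0 0 0.1" --pt "0 0 40 0 0 0 0.1" --pt "-14 -16 25 0 0 -2 0.1" --pt "-22 -25 0 0 0 -2.3 0.1" --pt "-22 -25 0 0 0 -2.3 0.1" --pt "-22 -25 0 0 0 -2.3 0.1" --pt "-22 -25 0 0 0 -2.3 0.1" --pt "-22 -25 0 0 0 -2.3 0.1" --pt "-22 -25 0 0 0 -2.3 0.1" --pt "-18 -22 0 0 0 -2.3 0.1" --pt "-10 -12 0 0 0 0 0.1" --pt "0 0 0 0 0 0 0.1"

```text
clock: 21.2
position: [0.441, -0.3056, 0.0947]
orientation: [-3.141, -0.001, -2.972]
contact_force: [0.1, 0.2, -0.6]
gripper_width: 0.203
gripper_force: 20.0
```

Emit:
carry_out --pt "0 0 0 0 0 0 0.1" --pt "0 0 0 0 0 0 0.1"

```text
clock: 21.4
position: [0.444, -0.3023, 0.0947]
orientation: [3.141, 0.001, -2.966]
contact_force: [0.3, 0.3, -1.1]
gripper_width: 0.2
gripper_force: 20.0
```

```bash
python3 snap.py w8; python3 - <<'E'
from m import *
d=dict(np.load("w8.npz")); w=d.pop('w')
t=np.radians(9.8);R=np.array([[np.cos(t),-np.sin(t)],[np.sin(t),np.cos(t)]])
for p in((-102.5,-53),(-102.5,53),(21,-53),(21,53)):
    print(p,proj(d,[*(np.array([481.6,-297.4])+R@p)/1000,.016]).round(1))
cv2.imwrite("pics/crop8.png",cv2.resize(w[90:330,150:360,::-1],None,fx=2.5,fy=2.5))
E
```

```text
21.4 [ 444.  -302.3   94.7] [ 180.    0. -170.]
(-102.5, -53) [[187.5 133.1]]
(-102.5, 53) [[309.8 133.6]]
(21, -53) [[195.6 258.8]]
(21, 53) [[301.  259.2]]
```

View pics/crop8.png

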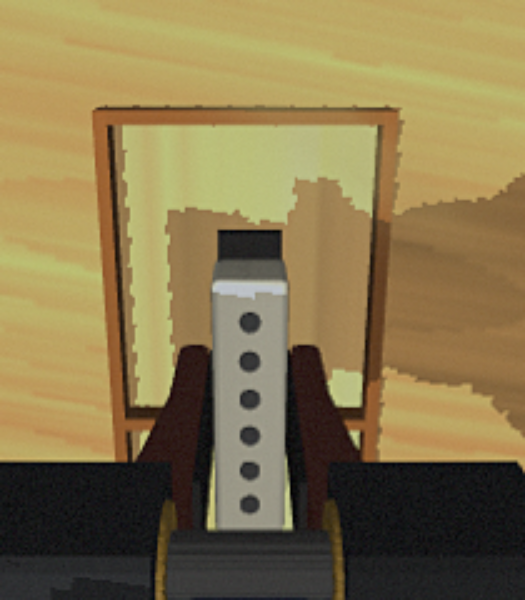

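```bash
python3 - <<'E'
from h import *
d=dict(np.load("w8.npz")); d.pop('w'); a=np.radians(9.8); u=np.array([np.cos(a),np.sin(a)])
print(cast(d,[(250,182)],.0937)[0]*1000+42*u, cast(d,[(250,203)],.1097)[0]*1000+35*u)
E
```

```text
[ 444.45422391 -302.72731643] [ 445.62822459 -302.52021223]
```

Emit:
carry_out --pt "-2.2 -1.5 -25 0 0 0 0.1" --pt "0 0 -25 0 0 0 0.1" --pt "0 0 -18 0 0 0 0.1" --pt "0 0 -9 0 0 0 0.1" --pt "0 0 -5 0 0 0 0.1" --pt "0 0 -1.5 0 0 0 0.1" --pt "0 0 0 0 0 0 0.1" --pt "0 0 0 0 0 0 0.1"

```text
clock: 22.25
position: [0.4409, -0.3056, 0.012]
orientation: [-3.141, 0.001, -2.97]
contact_force: [-0.1, -0.4, -1.0]
gripper_width: 0.203
gripper_force: 20.0
```

Emit:
carry_out --pt "0 0 -1.5 0 0 0 0.1" --pt "0 0 0 0 0 0 0.5" --pt "0 0 0 0 0 0 0.5" --pt "0 0 0 0 0 0 0.5" --pt "0 0 25 0 0 0 0.5" --pt "0 0 45 0 0 0 0.5" --pt "5 20 35 0 0 0 0.5" --pt "9 40 0 0 0 0 0.7" --pt "9 40 0 0 0 0 0.7" --pt "9 40 0 0 0 0 0.7" --pt "8 40 0 0 0 0 0.7" --pt "3 25 0 0 0 0 0.7"

```text
clock: 23.45
position: [0.4841, -0.097, 0.115]
orientation: [3.141, 0.001, -2.966]
contact_force: [0.1, -0.3, -0.7]
gripper_width: 0.699
gripper_force: 0.0
```

Emit:
carry_out --pt "0 0 0 0 0 0 0.7" --pt "0 0 0 0 0 0 0.7" --pt "0 0 0 0 0 0 0.7"

```text
clock: 23.75
position: [0.4831, -0.1017, 0.1148]
orientation: [-3.141, -0.0, -2.971]
contact_force: [0.3, 0.4, -0.3]
gripper_width: 0.696
gripper_force: 0.0
```

```bash
python3 snap.py w9; python3 - <<'E'
from m import *
d=dict(np.load("w9.npz")); w=d.pop('w')
H,S,V=cv2.split(cv2.cvtColor(w,cv2.COLOR_RGB2HSV))
p=proj(d,[.484,-.1,.011])[0]; print("expect",p)
for T in(60,75,90):
  for k in blobs(cv2.morphologyEx((S<T).astype(np.uint8),cv2.MORPH_OPEN,np.ones((3,3))),60):
    if abs(k.reshape(-1,2).mean(0)-p).max()<60: print(T,k.reshape(-1,2).mean(0),cv2.boundingRect(k),rect(d,k,.011),rect(d,k,.022))
E
```

```text
23.75 [ 483.1 -101.7  114.8] [-180.    -0.  -170.3]
expect [251.7224896  196.77239806]
60 [250.37288136 198.25423729] (242, 187, 18, 23) [ 485.7 -101.    23.8   17.6    9.8] [ 482.1 -101.6   22.8   16.9    9.8]
75 [250.37288136 198.23728814] (242, 187, 18, 23) [ 485.7 -101.    23.8   17.6    9.8] [ 482.1 -101.6   22.8   16.9    9.8]
90 [196.58823529 256.52941176] (191, 246, 11, 23) [ 563.6 -148.7   28.1   11.     6.6] [ 556.8 -147.4   26.9   10.6    6.6]
90 [250.36065574 198.19672131] (242, 187, 18, 23) [ 485.7 -101.    23.8   17.6    9.8] [ 482.1 -101.6   22.8   16.9    9.8]
```

Emit:
carry_out --pt "1.5 0.5 -25 0 0 0 0.7" --pt "0 0 -30 0 0 0 0.7" --pt "0 0 -30 0 0 0 0.7" --pt "0 0 -15 0 0 0 0.7" --pt "0 0 -7 0 0 0 0.7" --pt "0 0 -4 0 0 0 0.7" --pt "0 0 0 0 0 0 0.6" --pt "0 0 0 0 0 0 0.1" --pt "0 0 0 0 0 0 0.1" --pt "0 0 0 0 0 0 0.1" --pt "0 0 0 0 0 0 0.1" --pt "0 0 0 0 0 0 0.1" --newtons 15

```text
clock: 25.0
position: [0.485, -0.0998, 0.004]
orientation: [-3.142, 0.0, -2.969]
contact_force: [-0.6, 0.0, 1.8]
gripper_width: 0.209
gripper_force: 15.0
```

Emit:
carry_out --pt "0 0 0 0 0 0 0.1" --pt "0 0 0 0 0 0 0.1" --pt "0 0 0 0 0 0 0.1"

```text
clock: 25.3
position: [0.485, -0.0998, 0.004]
orientation: [3.142, 0.0, -2.97]
contact_force: [0.3, 0.4, 5.3]
gripper_width: 0.208
gripper_force: 15.0
```

Emit:
carry_out --pt "0 0 25 0 0 0 0.1" --pt "0 0 40 0 0 0 0.1" --pt "5 -17 25 0 0 0 0.1" --pt "12 -40 0 0 0 0 0.1" --pt "12 -40 0 0 0 0 0.1" --pt "12 -40 0 0 0 0 0.1" --pt "10 -32 0 0 0 0 0.1" --pt "5 -18 0 0 0 0 0.1" --pt "0 0 0 0 0 0 0.1" --pt "0 0 0 0 0 0 0.1" --pt "0 0 0 0 0 0 0.1" --pt "0 0 0 0 0 0 0.1"

```text
clock: 26.5
position: [0.5409, -0.2851, 0.0937]
orientation: [3.141, -0.0, -2.968]
contact_force: [-0.3, 1.2, 0.1]
gripper_width: 0.213
gripper_force: 15.0
```

```bash
python3 snap.py w10; python3 - <<'E'
from h import *
d=dict(np.load("w10.npz")); w=d.pop('w')
t=np.radians(9.8);R=np.array([[np.cos(t),-np.sin(t)],[np.sin(t),np.cos(t)]])
for p in((21,-53),(21,53),(102.5,-53),(102.5,53)):
    print(p,proj(d,[*(np.array([481.6,-297.4])+R@p)/1000,.016]).round(1))
print(proj(d,[.5412,-.2871,.09]),proj(d,[.5412,-.2871,.112]))
cv2.imwrite("pics/crop10.png",cv2.resize(w[0:330,150:360,::-1],None,fx=1.8,fy=1.8))
E
```

```text
26.5 [ 540.9 -285.1   93.7] [ 179.9   -0.  -170. ]
(21, -53) [[188.6 162.2]]
(21, 53) [[307.6 162.5]]
(102.5, -53) [[194.  244.4]]
(102.5, 53) [[302.  244.7]]
[[247.59028539 240.64018075]] [[247.37330229 257.49925933]]
```

View pics/crop10.png

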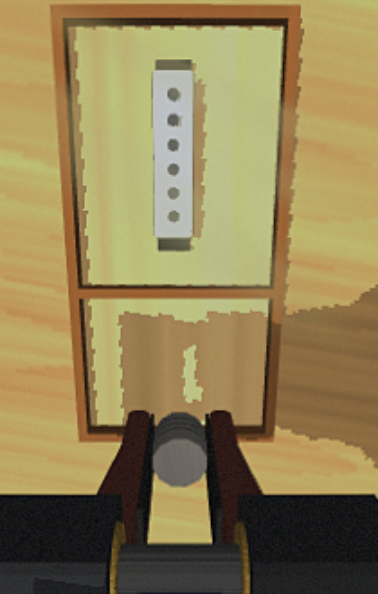

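Emit:
carry_out --pt "0 -1.8 -25 0 0 0 0.1" --pt "0 0 -25 0 0 0 0.1" --pt "0 0 -18 0 0 0 0.1" --pt "0 0 -9 0 0 0 0.1" --pt "0 0 -5 0 0 0 0.1" --pt "0 0 -1 0 0 0 0.1" --pt "0 0 0 0 0 0 0.1" --pt "0 0 0 0 0 0 0.1"

```text
clock: 27.35
position: [0.5415, -0.2889, 0.0116]
orientation: [-3.141, 0.001, -2.97]
contact_force: [0.3, 0.7, -0.3]
gripper_width: 0.213
gripper_force: 15.0
```

Emit:
carry_out --pt "0 0 -2 0 0 0 0.1" --pt "0 0 0 0 0 0 0.5" --pt "0 0 0 0 0 0 0.5" --pt "0 0 0 0 0 0 0.5" --pt "0 0 25 0 0 0 0.5" --pt "0 0 45 0 0 0 0.5" --pt "0 20 45 0 0 0 0.5" --pt "0 45 20 0 0 0 0.5" --pt "0 45 0 0 0 0 0.5" --pt "0 45 0 0 0 0 0.5" --pt "0 45 0 0 0 0 0.5" --pt "0 45 0 0 0 0 0.5"

```text
clock: 28.55
position: [0.5407, -0.0419, 0.1441]
orientation: [-3.142, 0.001, -2.97]
contact_force: [0.7, -0.3, -0.4]
gripper_width: 0.5
gripper_force: 0.0
```

Emit:
carry_out --pt "0 30 0 0 0 0 0.5" --pt "0 0 0 0 0 0 0.5" --pt "0 0 0 0 0 0 0.5" --pt "0 0 0 0 0 0 0.5"

```text
clock: 28.95
position: [0.5408, -0.0153, 0.1438]
orientation: [-3.141, -0.0, -2.972]
contact_force: [0.1, -0.1, 0.5]
gripper_width: 0.5
gripper_force: 0.0
```

```bash
python3 - <<'E'
from h import *
im=cams.grab_frame("top")[:,:,::-1]; L=im[170:330,60:180]; R=im[170:330,335:455]
cv2.imwrite("pics/t11.png",cv2.resize(np.hstack([L,R]),None,fx=3.3,fy=3.3,interpolation=cv2.INTER_CUBIC))
E
```

```text
(no output)
```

View pics/t11.png

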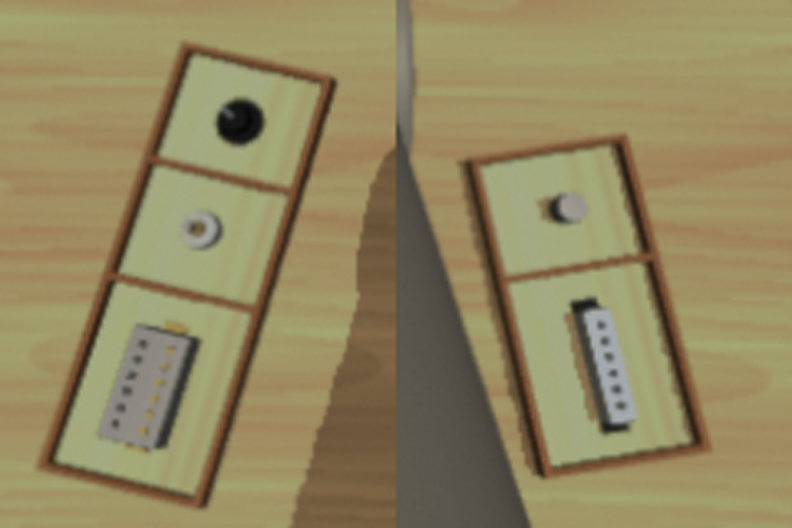

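```bash
python3 - <<'E'
from h import *
c=cams.get_calibration("top")
for n,u,v,x0,z,t in(("pot",201,230,60,.018,(517.1,286.5)),("skirt",240,121,60,.015,(594.1,269)),("hum",148,388,60,.027,(419.6,308.7)),("single",607,367,335-120,.025,(442.7,-304.1)),("barrel",573,207,335-120,.027,(541.2,-287.1))):
    print(n,(cast(c,[(u/3.3+x0-.35,v/3.3+170-.35)],z)[0]*1000-t).round(1))
E
```

```text
pot [1.9 0.2]
skirt [-1.8 -0.2]
hum [-0.2 -2. ]
single [-2.8  2.1]
barrel [-1.  -0.6]
```

All within about 3 mm of their compartment centres.

```bash
python3 -c "
from rig import workorder; print(workorder.job_done())"
```

```text
the job is handed in; nothing more can be done
None
```

Both kits are made up and the job is handed in: all five parts stand upright within about 4 mm of their compartment centres by the last top-camera check, in about 29 s of robot time, and the bridge and jack plate were not handled.

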